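# Pop the blade box open

## Robot

A 7-joint arm with a two-finger parallel gripper is mounted at the origin on the work surface. World frame = base frame: x ahead of the robot, y to its left, z up, the work surface at z = 0. Lengths are in m, angles in degrees, forces in N, time in s.
With the tool pointing down it reaches from about 0.425 to 0.875 m from the base axis. Payload 4.7 kg.
Tool frame: the origin (TCP) lies between the finger pads; the fingertips stand robot.finger_overhang ahead of it and the grasp point (between the pads) lies 8 mm behind it (robot.finger_overhang is the distance from the TCP to the fingertips, in m); z points along the fingers, y is the line along which they close (so a half turn about z gives the same grasp; the last joint's range is limited). The gripper opens to 87 mm and grips with 3 to 60 N. Pads are 19 mm wide; open, the fingers measure 117 mm over their backs; the gripper's body (75 mm by 190 mm) begins 51 mm behind the grasp point.
Start: joints at [-69.666, 18.392, -4.016, 83.108, 1.295, 78.541, -3.26], TCP at [0.217, 0.613, 0.234] pointing down, gripper open.
Joint ranges: [-163.93, 163.93], [-17.29, 119.83], [-79.2, 71.16], [3.27, 140.29], [-89.18, 269.18], [5.43, 117.66], [-154.24, 154.24]. Speed limits (degrees/s): [147.25, 147.25, 180, 180, 180, 180, 180].

## Interface

Orientations are given as a 3x3 rotation matrix whose columns are the frame's x, y, z axes.
In Python, from rig import get_obs, vision, robot, nets gives the robot as it stands.
- The arm moves only by the tool jog_arm, never from a script. Its argument "motion" is a list of rows, each a list of 7 numbers: the shift along the tool's x, y, z in m, then the turn, a rotation vector about the tool's x, y, z in rad, then the opening, from 0 (shut) to 1 (fully open). A call has 1 to 10 rows; each row shifts and turns the commanded pose from where the row before left it, along the tool's axes as they then stand; what a row does not reach is not made up. A row lasts 1/10 s, in which the tool goes at most 50 mm and 8.59 degrees, less where a joint would pass 70% of its speed; a pose out of reach is approached as far as the arm can. A call is refused whole if a number of a shift passes 0.05 or a number of a turn 0.15, either way. A call with a gripper value outside its range is refused whole. The fingers move at their own pace and stop on an object; "force" is the grip in N (left out, the last holds). Time passes only in rows, so rows that do not move let the fingers close. It gives the time, the measured TCP pose, the force, the opening and the grip force at its end, in the units of the state.
- get_obs(): the state, without advancing time (a new reading comes with each control period).
- vision.camera(name): name is "side" or "top" or "wrist"; returns the picture (420x560x3 uint8, red, green, blue); there is no depth.
- vision.camera_params(name): a dict with "camera_matrix" (3x3 intrinsics, pixels), "k1" (the pictures are not rectified: a ray, as slopes to the right and down, at radius r is drawn at 1 + k1 r^2 times it, then the intrinsics apply), "R" (3x3) and "t" (3): a world point X has camera coordinates R X + t; the wrist camera has in their place "hand_eye" (4x4, takes a point from camera to tool coordinates, whose origin is the TCP and whose axes are the flange's). Camera axes: x right, y down, z forward; pixel columns grow to the right and rows downward; lengths in m; the calibration is good to about 2 mm. A picture is of the moment at which its call begins: read the wrist's pose just before it. camera_params takes no time and is no camera call.
- robot.job_done(): hands the job in; it is judged then, once.
Trained networks look in the newest picture that a camera, given by its name, has taken for a name from the list of things; names that differ only in an ending like _2 or _b are one class to them, and where a whole thing is asked for, a point or a joint stands for the part that bears it (a point fixed in the world has none). Each returns a list of dicts, best first, with "score" (0 to 1); they miss things now and then, are a little off and sometimes report something else, mostly with a low value. They report only what shows in the picture. A call takes as long as a camera call.
- nets.cut_out(query, camera): "pixels" (420x560 bool, what is visible of it).
- nets.place_of(query, camera): "at" ([x, y, z] in m, in world coordinates, good to about 4 mm: a listed point, or the origin of a listed thing).
The state is a dict: "t": time; "joint_pos": joint angles; "dq": joint speeds; "tau": joint torques, N m; "position": TCP position; "orientation": TCP orientation; "contact_force": force on the tool from outside, world axes, zero at the start; "torque": the same for the moment, N m; "finger_gap": finger opening in m; "finger_force": force on a finger pad.
Only numpy, scipy, OpenCV 4.12 (cv2) and the standard library are available. Lean on these libraries where they do the work, as an engineer would, in place of code of your own. Each camera call takes 0.05 s, during which the arm holds its last target. There are 200 camera calls.

## Task

Two small wooden boxes with push-push lids stand on the joiner's bench. With the fingertips, give the lid with the brass disc one gentle press down on the disc until the latch lets go, take the hand up and away so that the lid pops up, and watch that it stays standing open for a second or two; do not push it shut again. Grasp nothing, leave the box with the white disc shut, and do not disturb the tools and other things on the bench.

Things in the scene. Friction and masses are not known exactly. Their poses are not given: they have to be found in the camera images.
- till: Box to open: pale beech, brass disc on its dark lid. Fixed to the bench; 130 mm (own x, from front edge to hinge) x 120 mm (own y), walls 70 mm high; origin at the centre of its underside. Lid 118 x 120 x 10 mm, its top face 88 mm above the bench when shut; hinge along y, 53 mm behind the centre, 78 mm up. Open, the lid's edge stands about 190 mm above the bench.
- till_lid (a joint): lid of the box with the brass disc, rad: 0 latched shut, -0.052 at its lower stop, 1.2 open. Push-push latch: 3 to 5 N on the disc sinks the lid 5 mm to a firm stop and frees it (surely below -0.047); as the finger lifts, a spring raises the lid after it (half a second if unhindered) and holds it open with about 1 N; pushed fully down again it latches
- till_disc (a point): brass disc on the lid of the box to open, 28 mm in diameter, 2 mm thick and proud of the lid (as a solid: till_lid_c1): the place to press. This point is the centre of its top face: 22 mm behind the lid's front edge, 43 mm in front of the box's centre on its own x, 90 mm above the bench when shut. It is fixed to the lid and moves with it
- till_pin (a joint): small latch pin hidden under the lid to open, m along the box's own y: 0 latched, +0.006 when the press has freed it, about -0.008 once the lid has popped (the latch's memory; it is back under the hook only after the lid is pushed shut again). Not to be touched
- twin: The other box, to be left shut: the same in every size and in its latch, but with a white disc on the lid.
- twin_lid (a joint): lid of the box with the white disc, rad: 0 latched shut, -0.052 at its lower stop, 1.2 open. Push-push latch: 3 to 5 N on the disc sinks the lid 5 mm to a firm stop and frees it (surely below -0.047); as the finger lifts, a spring raises the lid after it (half a second if unhindered) and holds it open with about 1 N; pushed fully down again it latches
- twin_disc (a point): white disc on the lid of the other box, 28 mm in diameter, 2 mm thick and proud of the lid: leave it alone. This point is the centre of its top face: 22 mm behind the lid's front edge, 43 mm in front of the box's centre on its own x, 90 mm above the bench when shut. It is fixed to the lid and moves with it
- mallet: a joiner's mallet lying on its side: head 75 x 120 x 68 mm, handle 28 mm thick, 200 mm long; loose, origin at the centre of its underside (mallet: under the neck of the head, the head lying 28 to 102 mm along own x)
- chisel: a chisel lying flat between the two boxes, 245 mm long along its own x, 26 mm thick wooden handle towards -x, steel blade towards +x; loose, origin at the centre of its underside
- glue_jar: an amber glass jar with a black lid, 72 mm in diameter, 95 mm tall; loose, origin at the centre of its underside
- sanding_block: a cork sanding block with a red sole, 112 x 64 x 32 mm; loose, origin at the centre of its underside
- marking_gauge: a wooden marking gauge: beam 200 x 16 x 16 mm along its own x, dark head 28 x 56 x 54 mm, brass screw on top at 66 mm height; loose, origin at the centre of its underside
- oak_offcut: a plain offcut of oak, 140 x 70 x 30 mm; loose, origin at the centre of its underside

How it is judged:
By the outcome, as a careful person would: the job done as asked, in the order asked, and still so for the second after the job is handed in, with the robot touching nothing.
It also fails if it takes over 34 s, if anything falls off the work surface, if the arm or the gripper's body presses on something with over 40 N, if the wrist force passes 120 N, or if a joint passes its speed limit or range.

## Working session

There is one attempt and no reset: what is moved stays moved. The work goes in short steps, Python scripts to look and compute and a tool call to move; the robot and the scene stay as the last step left them, time stands still between calls to the robot, and variables do not carry over. Pictures are saved under pics/ and viewed, at most 10 in all, crops included, and the job is handed in when it is done.

Besides the shell and the picture viewer there is one more tool, called after "Request:" as name([rows], argument=value, ...), one row to a line, values as JSON. jog_arm: Moves the arm, as the interface text tells. Its arguments: {"type":"object","properties":{"motion":{"type":"array","items":{"type":"array","items":{"type":"number"}}},"force":{"type":"number"}},"required":["motion"]}

```bash
mkdir -p pics; python3 - <<'E'
from rig import get_obs, vision, robot, nets
import cv2,numpy as np
o=get_obs();print(o['t'],o['position'],np.round(o['orientation'],3).tolist(),o['finger_gap'],robot.finger_overhang,o['contact_force'])
ims=[]
for c in('top','side'):
    im=vision.camera(c);cv2.imwrite(f'pics/{c}0.png',im[:,:,::-1])
    for q in('till_disc','twin_disc','till','twin','mallet','glue_jar','marking_gauge'):
        if c=='side' and q in('mallet','glue_jar','marking_gauge'):continue
        print(c,q,[(np.round(d['at'],3).tolist(),round(d['score'],2)) for d in nets.place_of(q,c)[:2]])
    p=vision.camera_params(c)
    for q in('till_disc','twin_disc'):
        for d in nets.cut_out(q,c)[:1]:
            r,cc=np.nonzero(d['pixels']);print(c,q,'px',cc.mean(),r.mean(),len(r))
print(get_obs()['t'])
E
```

```text
0.0 [0.21714478 0.61208796 0.23244811] [[-0.942, 0.334, -0.001], [0.334, 0.942, -0.002], [-0.0, -0.002, -1.0]] 0.08668769610469144 0.011 [-0.4539915   0.95234312 -0.51479461]
top till_disc [([0.577, 0.168, 0.087], 0.96)]
top twin_disc [([0.536, -0.132, 0.088], 0.98)]
top till [([0.622, 0.17, 0.0], 0.87)]
top twin [([0.579, -0.127, 0.002], 0.81), ([0.645, 0.395, 0.002], 0.3)]
top mallet [([0.647, 0.4, -0.001], 0.59)]
top glue_jar [([0.483, 0.414, -0.003], 0.6)]
top marking_gauge [([0.603, -0.413, 0.003], 0.78)]
top till_disc px 215.24498269896193 164.1349480968858 1445
top twin_disc px 307.8680310515173 176.70712773465067 1417
side till_disc [([0.576, 0.166, 0.092], 0.56)]
side twin_disc [([0.536, -0.13, 0.092], 0.64)]
side till [([0.617, 0.173, 0.003], 0.97), ([0.537, -0.127, 0.088], 0.51)]
side twin [([0.584, -0.127, 0.0], 0.77), ([0.651, 0.397, -0.003], 0.7)]
side till_disc px 306.7892425905598 176.38419319429198 911
side twin_disc px 327.51891315929674 239.4363345764518 1877
0.85
```

```bash
python3 - <<'E'
import cv2,numpy as np
a=cv2.imread('pics/top0.png');b=cv2.imread('pics/side0.png')
cv2.imwrite('pics/both.png',cv2.resize(np.hstack([a,b]),(800,300),interpolation=cv2.INTER_AREA))
from rig import vision
im=a[:,:,::-1].astype(int)
hsv=cv2.cvtColor(a,cv2.COLOR_BGR2HSV)
# project disc pts
for c in('top','side'):
    p=vision.camera_params(c);K=np.array(p['camera_matrix'])
    for X in([.577,.167,.09],[.536,-.131,.09]):
        x=np.array(p['R'])@X+p['t'];s=x[:2]/x[2];s=s*(1+p['k1']*(s@s));print(c,X,(K@[*s,1])[:2].round(1))
E
```

```text
top [0.577, 0.167, 0.09] [215.2 174.2]
top [0.536, -0.131, 0.09] [309.4 189.6]
side [0.577, 0.167, 0.09] [294.1 175.2]
side [0.536, -0.131, 0.09] [309.9 239.4]
```

View pics/top0.png

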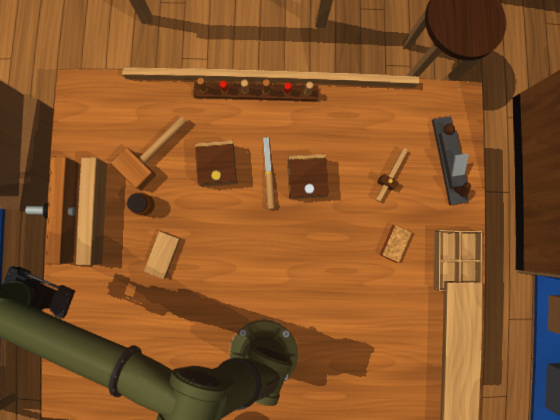

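View pics/side0.png

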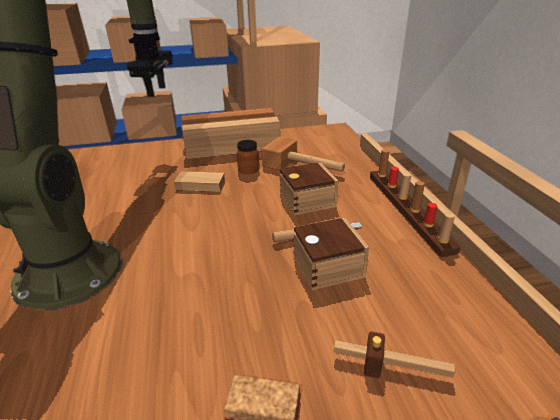

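The brass disc is at top (215,175) and side (294,176). That matches the projected (0.577, 0.167, 0.09), and the white disc is at about (0.536, -0.131). The path at about 0.22 m height is clear, so I'm moving now with the fingers shut.

Request:
jog_arm([
  [-0.02,-0.012,0,0,0,0,0],
  [-0.035,-0.0215,0,0,0,0,0],
  [-0.035,-0.0215,0,0,0,0,0],
  [-0.035,-0.0215,0,0,0,0,0],
  [-0.035,-0.0215,0,0,0,0,0],
  [-0.035,-0.0215,0,0,0,0,0],
  [-0.035,-0.0215,0,0,0,0,0],
  [-0.035,-0.0215,0,0,0,0,0],
  [-0.035,-0.0215,0,0,0,0,0],
  [-0.035,-0.0215,0,0,0,0,0],
], force=5)

```text
t: 1.85
position: [0.4652, 0.3056, 0.2339]
orientation: [[-0.943, 0.334, 0.001], [0.334, 0.943, 0.001], [-0.0, 0.001, -1.0]]
contact_force: [0.2, 1.1, -0.0]
finger_gap: 0.0152
finger_force: 0.0
```

Request:
jog_arm([
  [-0.035,-0.0215,0,0,0,0,0],
  [-0.03,-0.0205,0,0,0,0,0],
  [-0.02,-0.013,0,0,0,0,0],
  [0,0,0,0,0,0,0],
  [0,0,0,0,0,0,0],
])

```text
t: 2.35
position: [0.526, 0.2267, 0.2336]
orientation: [[-0.942, 0.335, -0.0], [0.335, 0.942, 0.001], [0.0, 0.001, -1.0]]
contact_force: [0.7, -0.1, -0.7]
finger_gap: 0.0003
finger_force: 0.0
```

```bash
cat > look.py <<'E'
from rig import get_obs, vision, robot, nets
import cv2,numpy as np,sys
n=sys.argv[1]
o=get_obs();P=np.array(o['position']);R=np.array(o['orientation'])
print(o['t'],P.round(4),o['finger_gap'],np.round(o['contact_force'],2),np.round(R,3).tolist())
im=vision.camera('wrist');cv2.imwrite(f'pics/{n}.png',im[:,:,::-1])
p=vision.camera_params('wrist');K=np.array(p['camera_matrix']);H=np.array(p['hand_eye'])
print('net',[(np.round(d['at'],4).tolist(),d['score']) for d in nets.place_of('till_disc','wrist')[:2]])
for d in nets.cut_out('till_disc','wrist')[:1]:
    m=d['pixels'];hsv=cv2.cvtColor(im,cv2.COLOR_RGB2HSV)
    y=m&(hsv[...,0]>18)&(hsv[...,0]<40)&(hsv[...,1]>110)&(hsv[...,2]>90)
    for mm in(y,m):
        r,c=np.nonzero(mm)
        if not len(r):continue
        u=np.array([c.mean(),r.mean()]);
        s0=np.linalg.solve(K,[*u,1])[:2];s=s0.copy()
        for _ in range(20): s=s0/(1+p['k1']*(s@s))
        ray=R@H[:3,:3]@[*s,1];C=P+R@H[:3,3];X=C+ray*(0.09-C[2])/ray[2]
        print(len(r),u.round(1),'X',X.round(4),'tool d',(R.T@(X-P)).round(4))
E
python3 look.py w1
```

```text
2.35 [0.526  0.2267 0.2336] 0.0003228829094457041 [ 0.67 -0.08 -0.65] [[-0.942, 0.335, -0.0], [0.335, 0.942, 0.001], [0.0, 0.001, -1.0]]
net []
528 [270.5 236.2] X [0.5539 0.2086 0.09  ] tool d [-0.0325 -0.0079  0.1436]
```

View pics/w1.png

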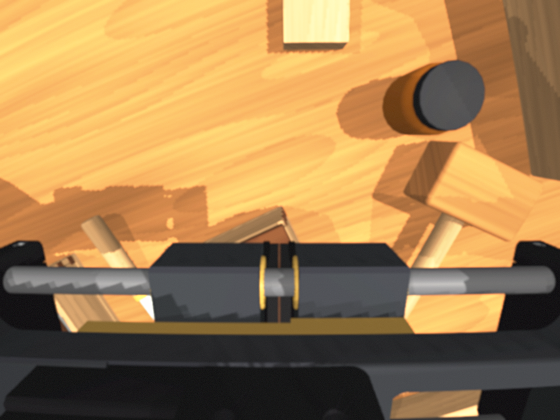

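In the wrist view the shut fingers and gripper hide the disc, and the yellow blob at (270,236) is part of the gripper, so I'm discarding that reading. I'll triangulate the brass blob from the two fixed pictures already taken instead.

```bash
python3 - <<'E'
from rig import vision
import cv2,numpy as np
from scipy.optimize import least_squares
obs=[]
for c,(u,v) in(('top',(215,175)),('side',(294,176))):
    im=cv2.imread(f'pics/{c}0.png');h=cv2.cvtColor(im,cv2.COLOR_BGR2HSV)
    m=((h[...,0]>19)&(h[...,0]<36)&(h[...,1]>120)&(h[...,2]>110)).astype(np.uint8)
    w=np.zeros_like(m);w[v-9:v+10,u-9:u+10]=1;m&=w
    n,l,s,ct=cv2.connectedComponentsWithStats(m);i=1+s[1:,4].argmax();print(c,ct[i],s[i])
    p=vision.camera_params(c);obs.append((ct[i],p))
def f(X):
    r=[]
    for u,p in obs:
        x=np.array(p['R'])@X+p['t'];s=x[:2]/x[2];s=s*(1+p['k1']*(s@s));r+=list((np.array(p['camera_matrix'])@[*s,1])[:2]-u)
    return r
q=least_squares(f,[.577,.167,.09]);print(q.x.round(4),q.fun)
R=np.array([[-.942,.335,0],[.335,.942,.001],[0,.001,-1]])
print(R.T@(q.x-[.526,.2267,.2336]))
E
```

```text
top [215.54929577 174.95774648] [211 171  10   9  71]
side [293.21052632 175.31578947] [290 174   8   4  19]
[0.5744 0.1658 0.0905] [-0.01893188  0.08729055  0.0785302  -0.01014166]
[-0.06596512 -0.04132746  0.14302627]
```

Triangulation gives (0.574, 0.166, 0.0905), which agrees with the known height of 0.090. Next I move over the disc and down to just above it.

Request:
jog_arm([
  [-0.034,-0.02,0,0,0,0,0],
  [-0.033,-0.02,0,0,0,0,0],
  [0,0,0.03,0,0,0,0],
  [0,0,0.035,0,0,0,0],
  [0,0,0.03,0,0,0,0],
  [0,0,0.015,0,0,0,0],
  [0,0,0.005,0,0,0,0],
  [0,0,0,0,0,0,0],
  [0,0,0,0,0,0,0],
])

```text
t: 3.4
position: [0.5769, 0.1673, 0.1203]
orientation: [[-0.943, 0.334, 0.003], [0.334, 0.943, 0.001], [-0.002, 0.002, -1.0]]
contact_force: [-0.4, -0.5, -0.4]
finger_gap: 0.0011
finger_force: 0.0
```

```bash
python3 - <<'E'
from rig import get_obs, vision
import cv2,numpy as np
o=get_obs();print(o['t'],o['position'],o['contact_force'])
a=vision.camera('side')[110:230,220:380,::-1];b=vision.camera('top')[110:230,140:300,::-1]
cv2.imwrite('pics/h1.png',cv2.resize(np.hstack([a,b]),(800,300),interpolation=cv2.INTER_CUBIC))
E
```

```text
3.4 [0.57689315 0.16732748 0.12030696] [-0.40696385 -0.5490265  -0.40628676]
```

View pics/h1.png

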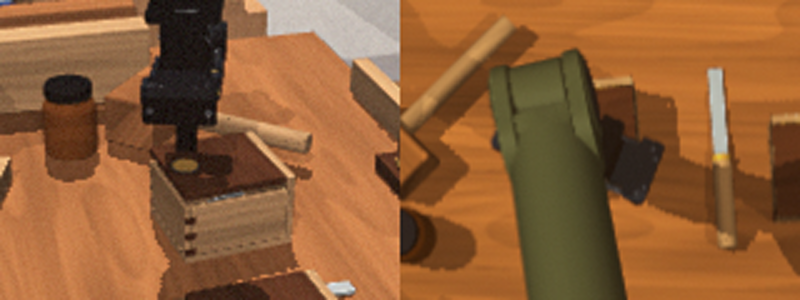

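The side view shows the shut fingertips directly over the brass disc (about (187,165) in the crop). I'll go down gently.

Request:
jog_arm([
  [0,0,0.008,0,0,0,0],
  [0,0,0.006,0,0,0,0],
  [0,0,0.002,0,0,0,0],
  [0,0,0.001,0,0,0,0],
  [0,0,0.001,0,0,0,0],
  [0,0,0.001,0,0,0,0],
  [0,0,0,0,0,0,0],
])

```text
t: 4.2
position: [0.5756, 0.1666, 0.0996]
orientation: [[-0.942, 0.334, -0.0], [0.334, 0.942, -0.0], [0.0, -0.0, -1.0]]
contact_force: [-3.4, -1.4, 2.8]
finger_gap: 0.0002
finger_force: 1.7
```

Request:
jog_arm([
  [0,0,0.001,0,0,0,0],
  [0,0,0.001,0,0,0,0],
  [0,0,0.001,0,0,0,0],
  [0,0,0,0,0,0,0],
])

```text
t: 4.6
position: [0.5757, 0.1666, 0.0968]
orientation: [[-0.942, 0.334, -0.0], [0.334, 0.942, 0.0], [0.0, -0.0, -1.0]]
contact_force: [-4.2, -1.3, 4.8]
finger_gap: 0.0003
finger_force: 3.0
```

Request:
jog_arm([
  [0,0,0.001,0,0,0,0],
  [0,0,0.001,0,0,0,0],
  [0,0,0,0,0,0,0],
])

```text
t: 4.9
position: [0.5757, 0.1667, 0.0966]
orientation: [[-0.942, 0.334, -0.0], [0.334, 0.942, 0.001], [0.001, 0.0, -1.0]]
contact_force: [-7.9, -2.2, 14.7]
finger_gap: 0.0004
finger_force: 7.9
```

The firm stop is reached: 10 N more moved the tip only 0.2 mm. I'm lifting straight up and then back.

Request:
jog_arm([
  [0,0,-0.02,0,0,0,0],
  [0,0,-0.04,0,0,0,0],
  [0,0,-0.045,0,0,0,0],
  [0.01,0,-0.045,0,0,0,0],
  [0.03,0,-0.03,0,0,0,0],
  [0.04,0,-0.02,0,0,0,0],
  [0.04,0,0,0,0,0,0],
  [0.02,0,0,0,0,0,0],
  [0,0,0,0,0,0,0],
  [0,0,0,0,0,0,0],
])

```text
t: 5.9
position: [0.4447, 0.2134, 0.2946]
orientation: [[-0.943, 0.334, 0.002], [0.334, 0.943, 0.001], [-0.002, 0.001, -1.0]]
contact_force: [0.6, -0.5, 0.7]
finger_gap: 0.0005
finger_force: 0.0
```

Request:
jog_arm([
  [0,0,0,0,0,0,0],
  [0,0,0,0,0,0,0],
  [0,0,0,0,0,0,0],
  [0,0,0,0,0,0,0],
  [0,0,0,0,0,0,0],
  [0,0,0,0,0,0,0],
  [0,0,0,0,0,0,0],
  [0,0,0,0,0,0,0],
  [0,0,0,0,0,0,0],
  [0,0,0,0,0,0,0],
])

```text
t: 6.9
position: [0.4439, 0.2134, 0.2946]
orientation: [[-0.943, 0.334, 0.0], [0.334, 0.943, 0.0], [-0.0, 0.0, -1.0]]
contact_force: [0.4, 0.9, 0.0]
finger_gap: 0.0004
finger_force: 0.0
```

```bash
python3 - <<'E'
from rig import get_obs, vision
import cv2
o=get_obs();print(o['t'],o['position'],o['contact_force'])
cv2.imwrite('pics/s2.png',vision.camera('side')[:,:,::-1])
E
```

```text
6.9 [0.44386751 0.21342896 0.29460894] [0.37264727 0.87481038 0.01662204]
```

View pics/s2.png

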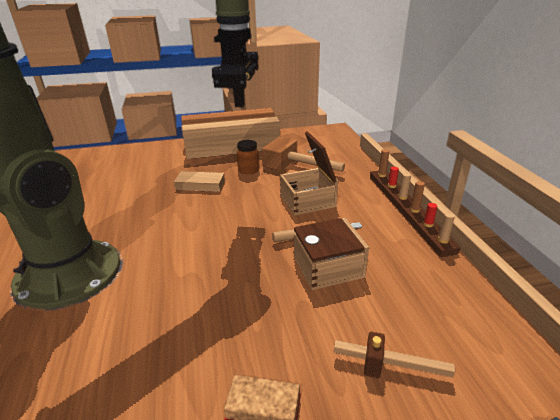

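The brass-disc lid stands open, with its edge at about (312,135). The twin is shut at (330,240), everything else is in place and the hand is clear. I'll watch one more second and then hand in.

Request:
jog_arm([
  [0,0,0,0,0,0,0],
  [0,0,0,0,0,0,0],
  [0,0,0,0,0,0,0],
  [0,0,0,0,0,0,0],
  [0,0,0,0,0,0,0],
  [0,0,0,0,0,0,0],
  [0,0,0,0,0,0,0],
  [0,0,0,0,0,0,0],
  [0,0,0,0,0,0,0],
  [0,0,0,0,0,0,0],
])

```text
t: 7.95
position: [0.4439, 0.2134, 0.2946]
orientation: [[-0.943, 0.334, 0.0], [0.334, 0.943, 0.0], [-0.0, 0.0, -1.0]]
contact_force: [-0.0, -0.2, -0.6]
finger_gap: 0.0007
finger_force: 0.0
```

```bash
python3 - <<'E'
from rig import vision, robot
import cv2,numpy as np
a=vision.camera('side')[120:300,260:380];b=cv2.imread('pics/s2.png')[120:300,260:380,::-1]
d=np.abs(a.astype(int)-b).mean();print(d)
if d<6: print(robot.job_done())
E
```

```text
3.185216049382716
the job is handed in; nothing more can be done
None
```

The brass-disc lid popped open after one gentle press and was still standing open about two seconds after the hand was clear; the white-disc box stayed shut, nothing else looked disturbed, and I handed the job in at about 8 s.

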